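# Find the hidden catch of the key box

### The arm

A 7-joint arm with a two-finger parallel gripper is mounted at the origin on the work surface. World frame = base frame: x ahead of the robot, y to its left, z up, the work surface at z = 0. Lengths are in mm, angles in rad, forces in N, time in s.
With the tool pointing down it reaches from about 425 to 1025 mm from the base axis. Payload 9.4 kg.
Tool frame: the origin (TCP) lies between the finger pads; the fingertips stand 25 mm ahead of it and the grasp point (between the pads) lies 6 mm ahead of it; z points along the fingers, y is the line along which they close (so a half turn about z gives the same grasp; the last joint's range is limited). The gripper opens to 85 mm and grips with 20 to 120 N. Pads are 22 mm wide; open, the fingers measure 114 mm over their backs; the gripper's body (76 mm by 85 mm) begins 54 mm behind the grasp point. The pads swing forward as they close: fully open they stand 13 mm farther back than shut.
Start: joints at [1.108, 0.599, -0.003, 1.599, 0.002, 0.943, -0.08], TCP at [272.81, -671.714, 256.275] pointing down, gripper open.
Joint ranges: [-2.57, 2.57], [-0.35, 1.97], [-1.29, 1.29], [0.11, 2.56], [-1.05, 4.19], [0.11, 1.86], [-2.63, 2.63]. Speed limits (rad/s): [2.22, 2.22, 3.01, 3.01, 3.14, 3.14, 3.14].

### API

Orientations are given as [roll, pitch, yaw] about the fixed x, y, z axes, in that order (R = Rz(yaw) Ry(pitch) Rx(roll)).
In Python, from bench import * gives the robot as it stands.
- The arm moves only by the tool carry_out, never from a script. Its argument "steps" is text: rows parted by semicolons, each of 5 numbers parted by spaces: the shift along the tool's x, y, z in units of 0.04 m (1.0 is 0.04 m), then the turn about the tool's z in units of 0.1 rad (1.0 is 0.1 rad), then the opening, from -1 (shut) to 1 (fully open). In form: tx ty tz spin claw; .... A call has 1 to 12 rows; each row shifts and turns the commanded pose from where the row before left it, along the tool's axes as they then stand; what a row does not reach is not made up. A row lasts 1/10 s, in which the tool goes at most 50 mm and 8.59 degrees, less where a joint would pass 70% of its speed; a pose out of reach is approached as far as the arm can. A call with a number of a shift or a turn outside -1 to 1 is refused whole. A call with a gripper value outside its range is refused whole. The fingers move at their own pace and stop on an object; "grip_force" is the grip in N (left out, the last holds). Time passes only in rows, so rows that do not move let the fingers close. It gives the time, the measured TCP pose, the force, the opening and the grip force at its end, in the units of the state.
- read_state(): the state, without advancing time (a new reading comes with each control period).
- get_image(name): name is "scene" or "top" or "wrist"; returns (picture, depth): 384x512x3 uint8, blue, green, red; 384x512 float32, mm along the optical axis (not along the pixel's ray), 0 where there is no reading.
- camera_params(name): a dict with "K" (3x3 intrinsics, pixels), "R" (3x3) and "t" (3): a world point X has camera coordinates R X + t; the wrist camera has in their place "tool_from_camera" (4x4, takes a point from camera to tool coordinates, whose origin is the TCP and whose axes are the flange's). Camera axes: x right, y down, z forward; pixel columns grow to the right and rows downward; lengths in mm; the calibration is good to about 2 mm. A picture is of the moment at which its call begins: read the wrist's pose just before it. camera_params takes no time and is no camera call.
- hand_in(): hands the job in; it is judged then, once.
Trained networks look in the newest picture that a camera, given by its name, has taken for a name from the list of things; names that differ only in an ending like _2 or _b are one class to them, and where a whole thing is asked for, a point or a joint stands for the part that bears it (a point fixed in the world has none). Each returns a list of dicts, best first, with "confidence" (0 to 1); they miss things now and then, are a little off and sometimes report something else, mostly with a low value. They report only what shows in the picture. A call takes as long as a camera call. They do not tell look-alikes from the thing itself.
- boxes_of(camera, name): "extent" ([left, top, right, bottom] in pixels, round what is visible of it).
- silhouettes(camera, name): "pixels" (384x512 bool, what is visible of it) and "extent" ([left, top, right, bottom] in pixels, round what is visible of it).
- place_of(camera, name): "point" ([row, column] in pixels: a listed point, or the origin of a listed thing).
The state is a dict: "clock": time; "joint_positions": joint angles; "dq": joint speeds; "joint_torque": joint torques, N m; "position": TCP position; "orientation": TCP orientation; "ft_force": force on the tool from outside, world axes, zero at the start; "ft_torque": the same for the moment, N m; "width": finger opening in mm; "finger_force": force on a finger pad.
Only numpy, scipy, OpenCV 4.12 (cv2) and the standard library are available. Lean on these libraries where they do the work, as an engineer would, in place of code of your own. Each camera call takes 0.05 s, during which the arm holds its last target. There are 200 camera calls.

### The job

The front flap of the lime green key box is held shut by a concealed catch: one of the six identical flush tiles in its flat top is really a push button. Feel across the tiles with closed fingertips, pressing gently, until you find the one that gives, push that one fully home so that the flap swings out by itself, and draw the hand clear. Do not touch the flap, and leave the bowl, flashlight, whistle and clip stand where they are, neither lifted nor shoved.

Things in the scene. Friction and masses are not known exactly. Their poses are not given: they have to be found in the camera images.
- panel (a point): Centre of the flat top, at its surface, of the lime green key box: fixed to the table, 130 mm along this point's x, 180 along y, 64 high; z up. Six 45 mm square tiles lie flush in it, centred at x = -26 and +26, y = -52, 0 and +52 mm along these axes, with rigid 5 mm ribs between at the same height. Five tiles are solid; one, in any place and looking the same, is the catch.
- catch (a joint): How far the hidden catch tile is pushed in, in m: 0 flush (start), 0.006 fully home. It yields straight down at about 4 to 6 N and has no spring: it stays where it is left. This does not tell which of the six tiles it is.
- front: The front of the key box with its hinged flap, on the +x side of the box (away from the robot). Origin at table height under the centre of the panel, axes as those of the panel. The flap is 154 mm wide and 43 mm tall, hinged along its lower edge at x = +62 mm, z = 8 mm, and swings outward (top edge towards +x).
- flap (a joint): Angle of the flap in rad: 0 shut (start), 0.6 open. A linkage opens it in step with the catch tile (0.1 rad per mm).
- bowl_mid (a point): Clear glass bowl on a round cork trivet (170 mm wide, 10 mm thick), left of the box; 130 mm across the rim, 55 mm high. Point on its axis half-way up. Leave alone.
- flashlight_mid (a point): Black plastic flashlight standing on its head, right of the box: 44 mm across the head, 112 mm tall. Point on its axis half-way up. Leave alone.
- whistle_mid (a point): Small steel whistle lying flat on the table between robot and box, about 42 x 20 x 16 mm. Point at its middle, half-way up. Leave alone.
- clipstand_mid (a point): Chrome spring clip on a stand, beyond the box on the right: round foot 64 mm across, 125 mm tall. Point on its axis half-way up. Leave alone.
Things that resemble listed ones, but are neither listed nor needed, are in the scene too. Of the things that look like the part that bears flashlight_mid, the smaller one is meant. Several things look just like the part that bears clipstand_mid: the one meant starts farthest from the robot's base.

How it is judged:
By the outcome, as a careful person would: the job done as asked, in the order asked, and still so for the second after the job is handed in, with the robot touching nothing.
It also fails if it takes over 51 s, if anything falls off the work surface, if the arm or the gripper's body presses on something with over 40 N, if the wrist force passes 120 N, or if a joint passes its speed limit or range.

## Working session

There is one attempt and no reset: what is moved stays moved. The work goes in short steps, Python scripts to look and compute and a tool call to move; the robot and the scene stay as the last step left them, time stands still between calls to the robot, and variables do not carry over. Pictures are saved under pics/ and viewed, at most 10 in all, crops included, and the job is handed in when it is done.

Besides the shell and the picture viewer there is one more tool, called by a JSON object that holds its "api" and its "payload". carry_out: Moves the arm, as the interface text tells. Its arguments: {"type":"object","properties":{"steps":{"type":"string"},"grip_force":{"type":"number"}},"required":["steps"]}

```bash
mkdir -p pics
cat > h.py <<'E'
from bench import *
import numpy as np, cv2
def world(cam,D,r,c):
    p=camera_params(cam);K=np.array(p["K"]);R=np.array(p["R"]);t=np.array(p["t"])
    x=np.linalg.solve(K,[c,r,1])*D
    return R.T@(x-t)
E
python3 - <<'E'
from h import *
s=read_state();print(s)
for c in("scene","top"):
    im,d=get_image(c);cv2.imwrite(f"pics/{c}.png",im);np.save(c+".npy",d)
    for n in("panel","bowl_mid","flashlight_mid","whistle_mid","clipstand_mid","front"):
        for o in place_of(c,n)[:3]:
            r,cc=o["point"];D=d[int(r),int(cc)]
            print(c,n,round(o["confidence"],2),np.round([r,cc]),np.round(world(c,D,r,cc)) if D else None)
E
```

```text
{'clock': 0.0, 'joint_positions': array([ 1.10831893,  0.60013731, -0.00257674,  1.60015277,  0.00180181,
        0.9428792 , -0.07979592]), 'dq': array([-7.49530189e-05, -2.28447777e-04,  1.37350935e-03, -1.23620335e-03,
       -1.95046386e-04, -2.42229097e-03,  3.09597620e-04]), 'joint_torque': array([ 5.74782898e-04, -7.76463604e+01,  1.56490646e+00, -2.58012450e+01,
        1.24157360e-02,  8.89249728e-03, -2.56667477e-05]), 'position': array([ 272.64263146, -671.30597134,  255.39945595]), 'orientation': array([-3.14002345e+00,  1.26708722e-04,  3.85868845e-01]), 'ft_force': array([-0.66979454,  0.81817542, -0.28009487]), 'ft_torque': array([-0.00704572,  0.03482535,  0.03634758]), 'finger_force': 0.0, 'width': 85.35366098883163}
scene panel 0.76 [192. 254.] [585.  94.  65.]
scene bowl_mid 0.6 [141. 312.] [515. 378.  14.]
scene flashlight_mid 0.67 [247. 180.] [ 615. -148.   81.]
scene flashlight_mid 0.58 [271. 149.] [ 643. -241.  114.]
scene whistle_mid 0.46 [183. 213.] [457.  60.  13.]
scene clipstand_mid 0.79 [221. 163.] [ 512. -128.   58.]
scene clipstand_mid 0.76 [266. 267.] [744.  -2.  10.]
top panel 0.87 [207. 248.] [580. 103.  62.]
top bowl_mid 0.76 [232. 133.] [532. 365.  15.]
top flashlight_mid 0.61 [185. 404.] [ 615. -211.  139.]
top whistle_mid 0.49 [269. 272.] [440.  54.  -5.]
top clipstand_mid 0.87 [124. 304.] [772. -28.  10.]
top clipstand_mid 0.56 [238. 354.] [ 509. -134.   11.]
```

View pics/top.png

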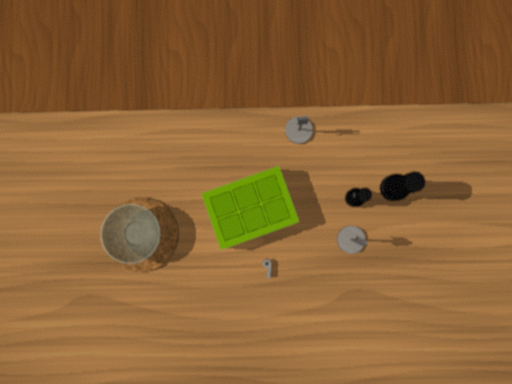

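View pics/scene.png

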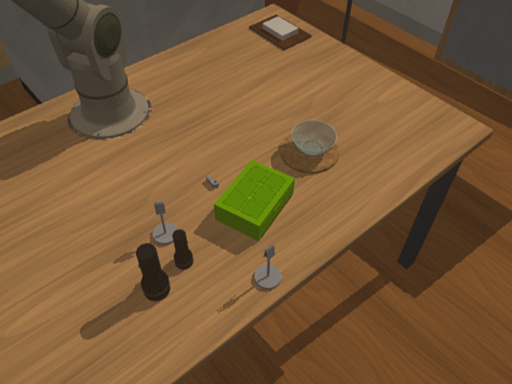

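Run:
```python
from h import *
im=cv2.imread("pics/top.png");d=np.load("top.npy")
for o in silhouettes("top","panel")[:1]+silhouettes("top","front")[:1]:
    print(o["confidence"],o["extent"],o["pixels"].sum())
hsv=cv2.cvtColor(im,cv2.COLOR_BGR2HSV)
print(hsv[200:215:5,240:260:5].reshape(-1,3).tolist())
# all pixels at height 57..71 near panel
rr,cc=np.mgrid[120:300,150:350];p=camera_params("top");K=np.array(p["K"]);R=np.array(p["R"]);t=np.array(p["t"])
D=d[120:300,150:350]
X=(np.stack([(cc-K[0,2])/K[0,0]*D,(rr-K[1,2])/K[1,1]*D,D],-1)-t)@R
m=(abs(X[...,2]-63)<8)&(D>0)&(abs(X[...,0]-582)<150)&(abs(X[...,1]-100)<150)
n,l,st,_=cv2.connectedComponentsWithStats(cv2.morphologyEx(m.astype(np.uint8),cv2.MORPH_OPEN,np.ones((5,5))))
k=1+st[1:,4].argmax();P=X[l==k]
print(len(P),P.mean(0),np.median(P[:,2]),cv2.minAreaRect(P[:,:2].astype(np.float32)))
```

```text
0.87 [200.2, 164.6, 299.0, 247.3] 2419
[[39, 246, 142], [40, 255, 143], [40, 255, 141], [40, 246, 143], [40, 239, 144], [40, 255, 140], [40, 241, 142], [40, 243, 143], [39, 235, 140], [40, 255, 136], [40, 249, 139], [39, 253, 144]]
4407 [581.8144186   99.96868272  63.0354771 ] 63.06147468476978 ((581.7129516601562, 99.98565673828125), (130.2971649169922, 180.0652313232422), 18.50162124633789)
```

The top view shows the lime box centred at pixel (251, 208) with its long side tilted about 18.5°. The bowl is at (131, 234), the whistle at (268, 268), the small flashlight at (357, 197) and the far clip stand at (300, 130). The scene view agrees, and both look-alikes (big flashlight, near clip stand) are clear of the box. I'll go high above the nearest tile first.

{"api": "carry_out", "payload": {"steps": "0 0 0 0.63 -1; 0.3 -0.35 0 0 -1; 0.64 -0.73 0 0 -1; 0.64 -0.73 0 0 -1; 0.64 -0.73 0 0 -1; 0.64 -0.73 0 0 -1; 0.64 -0.73 0 0 -1; 0.64 -0.73 0 0 -1; 0.64 -0.73 0 0 -1; 0.64 -0.73 0 0 -1; 0.64 -0.73 0 0 -1; 0.64 -0.73 0 0 -1", "grip_force": 40}}

```text
clock: 2.0
position: [430.4, -295.1, 256.5]
orientation: [3.141, -0.0, 0.323]
ft_force: [1.2, 0.1, 0.9]
width: -0.2
finger_force: 0.0
```

{"api": "carry_out", "payload": {"steps": "0.64 -0.73 0 0 -1; 0.64 -0.73 0 0 -1; 0.64 -0.73 0 0 -1; 0.64 -0.73 0 0 -1; 0.64 -0.73 0 0 -1; 0.64 -0.73 0 0 -1; 0.64 -0.73 0 0 -1; 0.64 -0.73 0 0 -1; 0.64 -0.73 0 0 -1; 0.34 -0.35 0 0 -1; 0 0 0 0 -1; 0 0 0 0 -1"}}

```text
clock: 3.2
position: [573.2, 42.6, 256.1]
orientation: [3.141, 0.001, 0.323]
ft_force: [0.4, -0.3, -0.3]
width: 0.0
finger_force: 0.0
```

```bash
cat >> h.py <<'E'
C=np.array([581.7,100.]);A=np.radians(18.5)
def rel(s):
    d=s["position"][:2]-C;c,n=np.cos(A),np.sin(A)
    return np.round([c*d[0]+n*d[1],-n*d[0]+c*d[1],s["position"][2]],1)
E
python3 - <<'E'
from h import *
s=read_state();print(rel(s),s["orientation"],s["ft_force"],s["width"],s["clock"],s["joint_positions"].round(2))
im,d=get_image("wrist");cv2.imwrite("pics/w1.png",im)
p=camera_params("wrist");K=np.array(p["K"]);T=np.array(p["tool_from_camera"])
from scipy.spatial.transform import Rotation as Ro
R=Ro.from_euler("xyz",s["orientation"]).as_matrix()
rr,cc=np.mgrid[0:384,0:512]
X=np.stack([(cc-K[0,2])/K[0,0]*d,(rr-K[1,2])/K[1,1]*d,d],-1)@T[:3,:3].T+T[:3,3]
X=X@R.T+s["position"]
m=(abs(X[...,2]-63)<8)&(d>0)&(np.hypot(X[...,0]-C[0],X[...,1]-C[1])<130)
P=X[m];print(len(P),np.median(P[:,2]),cv2.minAreaRect(P[:,:2].astype(np.float32)))
E
```

```text
[-26.3 -51.8 256.1] [3.14102635e+00 9.02630633e-04 3.22721253e-01] [ 0.41378245 -0.33045188 -0.26167445] 0.040987675233562136 3.2 [-0.12  0.42 -0.07  1.95  0.04  0.78 -1.46]
19597 64.75142640617037 ((580.1290893554688, 99.45156860351562), (130.336669921875, 180.6674346923828), 18.489330291748047)
```

{"api": "carry_out", "payload": {"steps": "0 0 0.5 0 -1; 0 0 0.7 0 -1; 0 0 0.8 0 -1; 0 0 0.8 0 -1; 0 0 0.6 0 -1; 0 0 0.4 0 -1; 0 0 0.2 0 -1; 0 0 0.05 0 -1; 0 0 0 0 -1; 0 0 0 0 -1"}}

```text
clock: 4.25
position: [573.9, 43.1, 95.2]
orientation: [3.141, -0.001, 0.322]
ft_force: [0.8, 0.0, -0.2]
width: 0.3
finger_force: 0.0
```

{"api": "carry_out", "payload": {"steps": "0 0 0.025 0 -1; 0 0 0.025 0 -1; 0 0 0 0 -1"}}

```text
clock: 4.55
position: [573.6, 43.5, 92.5]
orientation: [3.142, -0.0, 0.323]
ft_force: [-0.5, 0.9, -0.1]
width: -0.0
finger_force: 0.0
```

{"api": "carry_out", "payload": {"steps": "0 0 0.025 0 -1; 0 0 0 0 -1"}}

```text
clock: 4.75
position: [573.4, 43.5, 91.2]
orientation: [-3.142, 0.0, 0.323]
ft_force: [-0.6, 0.3, 0.3]
width: 0.0
finger_force: 0.0
```

{"api": "carry_out", "payload": {"steps": "0 0 0.025 0 -1; 0 0 0 0 -1"}}

```text
clock: 4.95
position: [573.4, 43.4, 90.1]
orientation: [-3.142, 0.0, 0.323]
ft_force: [-0.9, 0.3, -0.9]
width: 0.0
finger_force: 0.0
```

{"api": "carry_out", "payload": {"steps": "0 0 0.025 0 -1; 0 0 0 0 -1"}}

```text
clock: 5.15
position: [573.5, 43.4, 89.2]
orientation: [-3.142, 0.0, 0.323]
ft_force: [0.7, 0.1, -0.6]
width: -0.3
finger_force: 0.0
```

{"api": "carry_out", "payload": {"steps": "0 0 0.0125 0 -1; 0 0 0 0 -1"}}

```text
clock: 5.35
position: [573.5, 43.4, 89.1]
orientation: [3.142, -0.0, 0.323]
ft_force: [-1.4, -0.1, 6.0]
width: -0.1
finger_force: 2.9
```

{"api": "carry_out", "payload": {"steps": "0 0 0.0125 0 -1; 0 0 0 0 -1"}}

```text
clock: 5.55
position: [573.5, 43.4, 89.1]
orientation: [3.141, -0.0, 0.323]
ft_force: [-2.6, -0.8, 11.1]
width: -0.0
finger_force: 5.9
```

{"api": "carry_out", "payload": {"steps": "0 0 0.0125 0 -1; 0 0 0 0 -1"}}

```text
clock: 5.75
position: [573.5, 43.4, 89.1]
orientation: [3.141, -0.001, 0.323]
ft_force: [-3.9, -0.2, 17.3]
width: -0.0
finger_force: 8.8
```

{"api": "carry_out", "payload": {"steps": "0 0 -0.25 0 -1; 0 -0.65 0 0 -1; 0 -0.65 0 0 -1; 0 0 0 0 -1; 0 0 0.15 0 -1; 0 0 0.05 0 -1; 0 0 0.025 0 -1; 0 0 0.0125 0 -1; 0 0 0.0125 0 -1; 0 0 0 0 -1"}}

```text
clock: 6.75
position: [557.1, 92.1, 87.7]
orientation: [3.141, 0.0, 0.322]
ft_force: [0.6, -0.5, 1.3]
width: -0.0
finger_force: 0.4
```

This tile gave way by 1.4 mm, so I'll press on in small steps.

{"api": "carry_out", "payload": {"steps": "0 0 0.025 0 -1; 0 0 0.025 0 -1; 0 0 0 0 -1"}}

```text
clock: 7.05
position: [557.0, 92.6, 85.6]
orientation: [3.141, 0.0, 0.323]
ft_force: [-0.4, -0.6, 0.7]
width: 0.0
finger_force: 0.5
```

{"api": "carry_out", "payload": {"steps": "0 0 0.025 0 -1; 0 0 0.025 0 -1; 0 0 0 0 -1"}}

```text
clock: 7.35
position: [557.0, 92.9, 83.6]
orientation: [-3.141, 0.0, 0.323]
ft_force: [-0.1, -0.8, -0.5]
width: 0.1
finger_force: 0.3
```

{"api": "carry_out", "payload": {"steps": "0 0 0.02 0 -1; 0 0 0.02 0 -1; 0 0 0 0 -1; 0 0 0 0 -1"}}

```text
clock: 7.75
position: [557.1, 92.9, 83.0]
orientation: [-3.142, -0.001, 0.323]
ft_force: [-3.1, -1.7, 14.7]
width: 0.1
finger_force: 6.9
```

{"api": "carry_out", "payload": {"steps": "0 0 0.015 0 -1; 0 0 0.015 0 -1; 0 0 0 0 -1; 0 0 0 0 -1"}}

```text
clock: 8.15
position: [557.2, 93.0, 82.9]
orientation: [3.142, -0.001, 0.323]
ft_force: [-5.0, -1.6, 27.7]
width: 0.2
finger_force: 13.7
```

{"api": "carry_out", "payload": {"steps": "0 0 -0.2 0 -1; 0 0 -0.6 0 -1; 0 0 -0.8 0 -1; 0 0 -0.8 0 -1; 0 0 -0.8 0 -1; 0 0 -0.8 0 -1; -0.4 0.5 -0.2 0 -1; -0.6 0.7 0 0 -1; -0.6 0.7 0 0 -1; -0.6 0.7 0 0 -1; -0.6 0.7 0 0 -1; 0 0 0 0 -1"}}

```text
clock: 9.35
position: [490.4, -72.3, 248.9]
orientation: [3.141, 0.002, 0.317]
ft_force: [-0.1, 0.4, 0.0]
width: 0.1
finger_force: 0.0
```

Run:
```python
from h import *
s=read_state();print(s["position"],s["ft_force"],s["clock"])
for c in("scene","top"):
    im,d=get_image(c)
    o=im.copy();old=cv2.imread(f"pics/{c}.png")
    y0,x0=120,120
    v=np.hstack([old[90:310,100:340],im[90:310,100:340]]);cv2.imwrite(f"pics/{c}2.png",cv2.resize(v,None,fx=1.6,fy=1.6))
```

```text
[490.35281144 -72.25467968 248.9216294 ] [-0.14924266  0.38156953  0.04557513] 9.35
```

View pics/scene2.png

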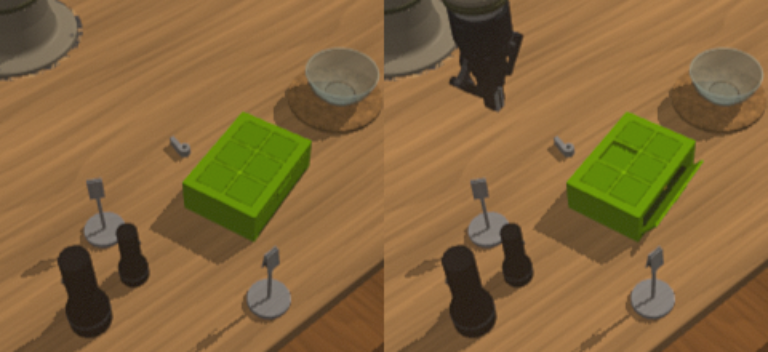

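In the after view (right half), the near-middle tile is sunk at (620, 150) and the flap stands open along (670, 195). Everything else is where it was, and the hand is clear.

```bash
python3 -c "
from bench import *
print(hand_in())"
```

```text
the job is handed in; nothing more can be done
None
```

The catch was the middle tile on the robot's side; I pushed it about 6 mm, fully home, the flap swung open without being touched, the camera view shows the other objects where they were, and I drew the hand clear and handed the job in at about 9.5 s.

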